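# Dim the lamps and hold the test box open for inspection

## Task

First dim the lamps on test: stand the dimmer's lever straight upright while the cover of the test box stays shut. Then lift the test box's sprung cover by its bar handle to 45 degrees open, for a look at the lamps, and finish while still holding it there with the gripper (it springs shut if let go). Keep the lever upright and leave the loose lamps, screwdriver, tape roll and small black bin where they are.

Things in the scene. Friction and masses are not known exactly. Their poses are not given: they have to be found in the camera images.
- jig: test box: grey open-topped box 200 (x) x 260 (y) x 90 mm high, fixed to the bench, 20 lamps in rows inside; closed by a white-framed clear cover hinged along its far (+x) top edge. Origin: centre of underside; -x is the front, towards the robot; yaw varies.
- cover (a joint): opening angle of the cover, rad: 0 shut (level), 0.785 = 45 degrees, stop at 1.4; grows as the front edge is lifted. Weight and spring always push it shut: 2 to 4 N upward at the handle start it, 5 to 7 N hold it at 45 degrees.
- cover_hinge (a point): point on the cover's hinge axis, at the middle of its length: 100 mm behind the jig's centre (+x of the jig), 91 mm above the bench. The axis is the jig's y. This frame turns with the cover.
- cover_handle (a point): middle of the cover's bar handle: round steel bar 10 mm thick, along the jig's y, 110 mm between the 8 mm posts that carry its ends; bar centre 40 mm above the cover's top face. In the cover's frame it lies at (-187, 0, +48) mm from cover_hinge; 139 mm above the bench with the cover shut. The bar can turn between the finger pads, so the tool may stay pointing down.
- dimbox: dimmer: white case 130 (x) x 90 (y) x 45 mm high, fixed to the bench, to the left or to the right of the test box (a multimeter lies on the other side); on top a grey block 70 x 50 x 25 mm that carries the lever. Origin: centre of underside. The lever swings in the x-z plane of this frame.
- dimmer (a joint): lever angle, rad: 0 = leaning 0.8 rad towards the dimmer's -x, 0.8 = straight upright, 1.6 = leaning 0.8 rad towards its +x. Starts at 0 to 0.35. Stays where it is left (friction, about 0.8 N at the knob).
- dimmer_pivot (a point): pivot of the lever: above the middle of the dimmer, 67 mm above the bench.
- dimmer_tip (a point): centre of the lever's black ball knob, 26 mm in diameter, on a 10 mm steel stem, 80 mm from the pivot.
- lamp_a: spare lamp standing, aluminium with black crown, 27 mm diameter, 67 mm tall; loose, stays where it is. Origin: centre of underside.
- lamp_b: second spare lamp, like lamp_a; loose, stays where it is. Origin: centre of underside.
- driver: screwdriver 140 mm long lying near the robot; loose, stays where it is.
- tape: roll of tape lying flat, 90 mm diameter, 24 mm high; loose, stays where it is. Origin: centre of underside.
- caps: small black bin 100 x 90 x 50 mm; loose, stays where it is. Origin: centre of underside.
There are look-alikes about, which are no part of the job. Leave any brown, orange or pink look-alike of the dimbox alone.

How it is judged (in metres and radians):
On the way, in this order (a step that is already met when the one before it is completed fails the run):
1. the dimmer's lever stands upright, the cover still shut (value of joint dimmer between 0.65 and 0.95 rad and value of joint cover below 0.1 rad), for 0.2 s.
2. the gripper holds the cover at 45 degrees (value of joint cover between 0.655 and 0.915 rad and velocity of joint cover between -0.1 and 0.1 rad/s and contact force between the fingers and cover above 1 N), for 0.3 s.
At the end, for the whole second after the job is handed in: the fingers hold the cover still at 45 degrees (within 7.5 degrees), the dimmer's lever stands upright (within 8.5 degrees), and the loose things are where they were (within 30 mm) (all of step 2 and value of joint dimmer between 0.65 and 0.95 rad and distance of each of lamp_a, lamp_b, driver, tape, caps from where it was at the start of the episode below 0.03 m); the arm keeps its last pose, push and grip.
It fails at once if the cover is lifted while the lever is not upright (value of joint cover above 0.15 rad and not (value of joint dimmer between 0.65 and 0.95 rad)).
It fails at once if a loose thing on the bench is moved (distance of any of lamp_a, lamp_b, driver, tape, caps from where it was at the start of the episode above 0.03 m).
It also fails if it takes over 45 s, if anything falls off the work surface, if the arm or the gripper's body presses on something with over 40 N, if the wrist force passes 120 N, or if a joint passes its speed limit or range.

## Robot

A 7-joint arm with a two-finger parallel gripper is mounted at the origin on the work surface. World frame = base frame: x ahead of the robot, y to its left, z up, the work surface at z = 0. Lengths are in mm, angles in rad, forces in N, time in s.
With the tool pointing down it reaches from about 400 to 925 mm from the base axis. Payload 4.1 kg.
Tool frame: the origin (TCP) lies at the centre of the arm's flange, where the gripper is bolted on; the fingertips stand 173 mm ahead of it and the grasp point (between the pads) lies 155 mm ahead of it; z points along the fingers, y is the line along which they close (so a half turn about z gives the same grasp; the last joint's range is limited). The gripper opens to 85 mm and grips with 20 to 120 N. Pads are 22 mm wide; open, the fingers measure 114 mm over their backs; the gripper's body (76 mm by 85 mm) begins 54 mm behind the grasp point. The pads swing forward as they close: fully open they stand 13 mm farther back than shut.
Start: joints at [1.246, 0.398, 0.045, 1.537, -0.019, 1.207, -0.051], TCP at [145.558, -633.507, 404.747] pointing down, gripper open.
Joint ranges: [-2.82, 2.82], [-0.49, 2.23], [-1.37, 1.46], [0, 2.46], [-1.36, 4.5], [0.23, 2], [-2.94, 2.94]. Speed limits (rad/s): [2.57, 2.57, 3.14, 3.14, 3.14, 3.14, 3.14].

## Interface

Orientations are given as a unit quaternion [x, y, z, w].
In Python, from cell import arm, optics gives the robot as it stands.
- The arm moves only by the tool hand_motion, called by a JSON object that holds its "op" and its "data". Schema: {"type":"object","properties":{"plan":{"type":"array","items":{"type":"object","properties":{"dx":{"type":"number"},"dy":{"type":"number"},"dz":{"type":"number"},"wx":{"type":"number"},"wy":{"type":"number"},"wz":{"type":"number"}},"additionalProperties":false},"minItems":1,"maxItems":8},"finger_gap":{"type":"number"},"grip_n":{"type":"number"},"only":{"type":"string"},"quiet":{"type":"boolean"},"lines":{"type":"string"}},"required":["plan"],"additionalProperties":false}. plan is a list of rows, 1 to 8 of them, each an object with the fields dx, dy, dz (the shift in mm), wx, wy, wz (a rotation vector in rad); a field left out counts as zero; each row is the pose to reach, as a shift and turn from the pose commanded when the call began, along the tool's axes at that moment; what a row does not reach only later rows make up. A row lasts 1/10 s, in which the tool goes at most 50 mm and 0.15 rad, less where a joint would pass 70% of its speed; a pose out of reach is approached as far as the arm can. finger_gap is the opening from 0.0 (shut) to 1.0 (fully open), set as the call begins (left out keeps the last). The fingers move at their own pace and stop on an object; grip_n is the grip in N (left out, the last holds). Time passes only in rows, so rows that do not move let the fingers close. The tool returns the time, the measured TCP pose, the force, the opening and the grip force at its end. only (a regular expression) keeps the lines of the reply that match it, lines (a string "A,B") keeps lines A to B, and quiet returns only ok. Input that does not fit is refused with a message, and nothing moves.
- arm.observe(): the state, without advancing time (a new reading comes with each control period).
- optics.camera(name): name is "scene" or "top" or "wrist"; returns a dict with "img" (420x560x3 uint8, red, green, blue), "fov_y" (degrees; the focal length in pixels is half the picture's height over the tangent of half this angle, whatever the lens; pixels are square), "cx", "cy" (the principal point, pixels), "world_from_camera" (4x4, takes a point from camera to world coordinates). Camera axes: x right, y up, looking along -z (the intrinsics and any distortion apply to the point x, -y, -z); pixel columns grow to the right and rows downward; lengths in mm; the calibration is good to about 2 mm. A picture is of the moment at which its call begins. There is no depth.
- arm.hand_in(): hands the job in; it is judged then, once.
Trained networks look in the newest picture that a camera, given by its name, has taken for a name from the list of things; names that differ only in an ending like _2 or _b are one class to them, and where a whole thing is asked for, a point or a joint stands for the part that bears it (a point fixed in the world has none). Each returns a list of dicts, best first, with "p" (0 to 1); they miss things now and then, are a little off and sometimes report something else, mostly with a low value. They report only what shows in the picture. A call takes as long as a camera call. They do not tell look-alikes from the thing itself.
- optics.find_in(camera, name): "rect" ([centre column, centre row, width, height] in pixels, round what is visible of it).
The state is a dict: "time_s": time; "joint_positions": joint angles; "joint_velocities": joint speeds; "joint_efforts": joint torques, N m; "ee_pos": TCP position; "ee_rot": TCP orientation; "ft_force": force on the tool from outside, world axes, zero at the start; "torque": the same for the moment, N m; "grip_width": opening from 0.0 (shut) to 1.0 (fully open); "finger_force": force on a finger pad.
Only numpy, scipy, OpenCV 4.12 (cv2) and the standard library are available. Lean on these libraries where they do the work, as an engineer would, in place of code of your own. Each camera call takes 0.05 s, during which the arm holds its last target. There are 200 camera calls.

## Working session

There is one attempt and no reset: what is moved stays moved. The work goes in short steps, Python scripts to look and compute and a tool call to move; the robot and the scene stay as the last step left them, time stands still between calls to the robot, and variables do not carry over. Pictures are saved under pics/ and viewed, at most 10 in all, crops included, and the job is handed in when it is done.

```bash
mkdir -p pics; ls; cat > h.py <<'E'
import numpy as np, cv2
from cell import arm, optics
def ray(c,px):
    f=c["img"].shape[0]/2/np.tan(np.radians(c["fov_y"])/2)
    T=np.array(c["world_from_camera"])
    d=T[:3,:3]@np.array([(px[0]-c["cx"])/f,-(px[1]-c["cy"])/f,-1.])
    return T[:3,3],d
def onz(c,px,z):
    o,d=ray(c,px); return o+d*(z-o[2])/d[2]
def proj(c,p):
    f=c["img"].shape[0]/2/np.tan(np.radians(c["fov_y"])/2)
    T=np.array(c["world_from_camera"]); q=T[:3,:3].T@(np.array(p,float)-T[:3,3])
    return np.array([c["cx"]+f*q[0]/-q[2],c["cy"]+f*q[1]/q[2]])
def tri(c1,p1,c2,p2):
    (o,d),(q,e)=ray(c1,p1),ray(c2,p2)
    s=np.linalg.lstsq(np.c_[d,-e],q-o,rcond=None)[0]
    a,b=o+s[0]*d,q+s[1]*e
    return (a+b)/2,np.linalg.norm(a-b)
E
python3 - <<'E'
from h import *
np.set_printoptions(precision=1,suppress=True)
for n in("scene","top"):
    c=optics.camera(n); cv2.imwrite(f"pics/{n}0.png",c["img"][:,:,::-1])
    print(n,{k:v for k,v in c.items() if k not in("img",)})
    for k in("jig","cover_handle","dimbox","dimmer_tip","lamp_a","driver","tape","caps"):
        print(k,[(np.round(r["rect"]),round(r["p"],2)) for r in optics.find_in(n,k)])
print(arm.observe())
E
```

```text
pics
scene {'fov_y': 48.89997424040116, 'cx': 277.2699831429885, 'cy': 206.50695506509427, 'world_from_camera': array([[  -0.8,   -0.4,    0.5, 1178.4],
       [   0.6,   -0.5,    0.7,  788.2],
       [  -0. ,    0.8,    0.6,  994.3],
       [   0. ,    0. ,    0. ,    1. ]])}
jig [(array([281., 267., 109.,  96.]), 0.74), (array([267., 183.,  14.,  20.]), 0.23)]
cover_handle [(array([280., 255., 108.,  80.]), 0.84)]
dimbox [(array([309., 176.,  38.,  45.]), 0.95), (array([261., 194.,  42.,  54.]), 0.93), (array([223., 145.,  37.,  38.]), 0.8), (array([256., 167.,  38.,  50.]), 0.61)]
dimmer_tip [(array([263., 146.,  10.,   8.]), 0.57), (array([318., 163.,  14.,  19.]), 0.52), (array([232., 133.,  12.,  14.]), 0.45), (array([269., 178.,   6.,   6.]), 0.43)]
lamp_a [(array([335., 246.,  11.,  24.]), 0.7), (array([368., 275.,  11.,  18.]), 0.6)]
driver [(array([308., 228.,  19.,  15.]), 0.55)]
tape [(array([328., 360.,  42.,  35.]), 0.95), (array([266., 185.,  11.,  24.]), 0.52)]
caps [(array([209., 227.,  40.,  35.]), 0.87)]
top {'fov_y': 53.38297407903314, 'cx': 279.38995005704965, 'c
[... 664 characters left out ...]
y([485., 266.,  15.,  21.]), 0.45), (array([232., 174., 101.,  78.]), 0.45)]
lamp_a [(array([169., 238.,  14.,   8.]), 0.61)]
driver [(array([263., 234.,   8.,  36.]), 0.54)]
tape [(array([128., 153.,  36.,  28.]), 0.74)]
caps [(array([334., 153.,  39.,  39.]), 0.74)]
{'time_s': 0.9, 'joint_positions': array([ 1.2,  0.4,  0. ,  1.5, -0. ,  1.2, -0.1]), 'joint_velocities': array([ 0., -0., -0.,  0.,  0., -0., -0.]), 'joint_efforts': array([ -0. , -47.5,   1.4, -25.5,   0. ,   0. ,  -0. ]), 'ee_pos': array([ 145.6, -633.5,  404.8]), 'ee_rot': array([1. , 0.1, 0. , 0. ]), 'ft_force': array([-0.1, -0.1, -0.9]), 'torque': array([0., 0., 0.]), 'finger_force': 0.0, 'grip_width': 0.9996055402376018}
```

```bash
python3 - <<'E'
import cv2
a=cv2.imread("pics/top0.png");cv2.imwrite("pics/t1.png",cv2.resize(a[110:350,100:530],(800,447),interpolation=cv2.INTER_CUBIC))
a=cv2.imread("pics/scene0.png");cv2.imwrite("pics/s1.png",cv2.resize(a[100:400,180:400],(440,600),interpolation=cv2.INTER_CUBIC))
E
```

```text
(no output)
```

View pics/t1.png

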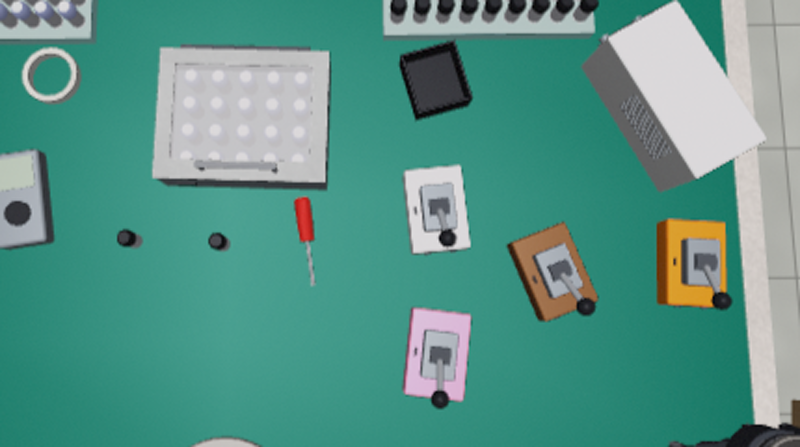

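View pics/s1.png

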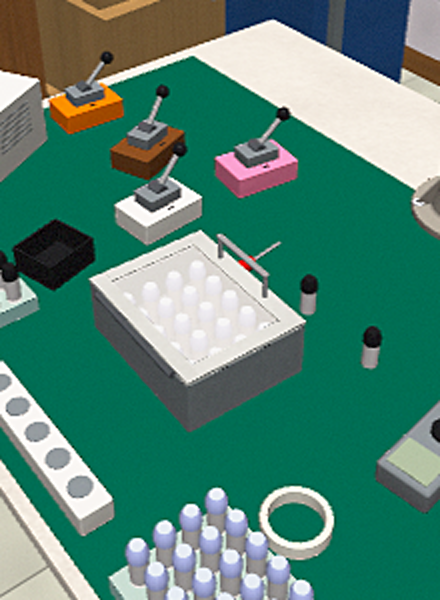

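The top view shows the white dimmer at about (335,222) px, its knob at (340,237), and the cover handle between (207,198) and (248,200). The pink, brown and orange ones are look-alikes.

```bash
python3 - <<'E'
from h import *
np.set_printoptions(precision=1,suppress=True)
t=optics.camera("top"); s=optics.camera("scene")
T=lambda x,y:(x/1.8605+100,y/1.8605+110)
S=lambda x,y:(x/2+180,y/2+100)
print("knob",tri(t,T(447,237),s,S(180,149)))
print("handleL/R",tri(t,T(200,164),s,S(266,272)),tri(t,T(276,168),s,S(221,238)))
print("handle z139",onz(t,T(200,164),139),onz(t,T(276,168),139))
print("cover corners",[onz(t,T(*p),99)[:2] for p in((161,48),(330,50),(326,183),(153,178))])
print("dim top corners",[onz(t,T(*p),45)[:2] for p in((404,170),(462,165),(470,248),(411,254))])
print("block corners",[onz(t,T(*p),70)[:2] for p in((420,185),(453,183),(457,229),(423,231))])
for n,p in(("lampA",(127,238)),("lampB",(218,241))): print(n,onz(t,T(*p),67))
print("driver",onz(t,T(303,198),10),onz(t,T(313,284),5))
print("caps",[onz(t,T(*p),50)[:2] for p in((400,55),(455,41),(471,104),(415,118))])
o=arm.observe();print(o["ee_pos"],np.round(o["ee_rot"],4),o["time_s"])
from scipy.spatial.transform import Rotation as R
print(R.from_quat(o["ee_rot"]).as_matrix())
E
```

```text
knob (array([ 405.1, -331.4,  126.6]), np.float64(2.101122817926658))
handleL/R (array([510.4,  24.6, 138.7]), np.float64(3.6093799477332613)) (array([505.8, -85.2, 130.3]), np.float64(2.4495291059795967))
handle z139 [511.7  23.4 139. ] [505.3 -86.9 139. ]
cover corners [array([700.2,  95.9]), array([ 694.7, -163.7]), array([ 489.3, -157.7]), array([498. , 101.5])]
dim top corners [array([ 517.7, -277.6]), array([ 525.1, -367.8]), array([ 395.8, -376.9]), array([ 386.9, -286.4])]
block corners [array([ 490.1, -299.8]), array([ 492.9, -349.9]), array([ 422.7, -354.3]), array([ 419.9, -303.1])]
lampA [410.9 146.7  67. ]
lampB [405.9   7.4  67. ]
driver [ 479.  -117.9   10. ] [ 342.4 -134.1    5. ]
caps [array([ 702. , -273.5]), array([ 724.3, -361. ]), array([ 621.3, -383.6]), array([ 599.4, -295.6])]
[ 145.6 -633.5  404.7] [1.  0.1 0.  0. ] 1.0
[[ 1.   0.2  0. ]
 [ 0.2 -1.  -0. ]
 [ 0.   0.  -1. ]]
```

```bash
cat >> h.py <<'E'
from scipy.spatial.transform import Rotation as Ro
def go(p,yaw):
    "row reaching TCP p, tool down, tool x at yaw (from measured pose)"
    o=arm.observe();R=Ro.from_quat(o["ee_rot"])
    t=Ro.from_matrix(np.array([[np.cos(yaw),np.sin(yaw),0],[np.sin(yaw),-np.cos(yaw),0],[0,0,-1]]))
    return np.round(R.inv().apply(np.array(p)-o["ee_pos"]),1).tolist(),np.round((R.inv()*t).as_rotvec(),3).tolist()
E
python3 -c "
from h import *
print(go((405,-331.4,335),.069))
print(arm.observe()['joint_positions'])"
```

```text
([320.5, -236.3, 69.7], [0.0, -0.0, 0.157])
[ 1.24599445  0.39841593  0.04509831  1.53662857 -0.01871602  1.20691197
 -0.0506745 ]
```

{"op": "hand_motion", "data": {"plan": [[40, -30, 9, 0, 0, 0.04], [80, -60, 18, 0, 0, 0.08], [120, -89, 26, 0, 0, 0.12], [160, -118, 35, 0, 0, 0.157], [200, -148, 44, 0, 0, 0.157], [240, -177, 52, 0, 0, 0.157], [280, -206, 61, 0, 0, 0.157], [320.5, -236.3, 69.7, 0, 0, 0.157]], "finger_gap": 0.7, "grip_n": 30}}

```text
refused: plan[0]: [40, -30, 9, 0, 0, 0.04] is not of type 'object' (schema: type "object"). Nothing was moved.
```

Nothing moved. I misread the format; it is a list of objects with named fields. Resending.

{"op": "hand_motion", "data": {"plan": [{"dx": 40, "dy": -30, "dz": 9, "wz": 0.04}, {"dx": 80, "dy": -60, "dz": 18, "wz": 0.08}, {"dx": 120, "dy": -89, "dz": 26, "wz": 0.12}, {"dx": 160, "dy": -118, "dz": 35, "wz": 0.157}, {"dx": 200, "dy": -148, "dz": 44, "wz": 0.157}, {"dx": 240, "dy": -177, "dz": 52, "wz": 0.157}, {"dx": 280, "dy": -206, "dz": 61, "wz": 0.157}, {"dx": 320.5, "dy": -236.3, "dz": 69.7, "wz": 0.157}], "finger_gap": 0.7, "grip_n": 30}}

```text
time_s: 1.8
ee_pos: [403.3, -333.1, 335.8]
ee_rot: [0.999, 0.034, 0.0, 0.0]
ft_force: [0.4, -0.3, 0.1]
grip_width: 0.7
finger_force: 0.0
```

```bash
python3 - <<'E'
from h import *
print(go((405,-331.4,283),.069), arm.observe()["ee_pos"],arm.observe()["joint_positions"])
c=optics.camera("wrist"); cv2.imwrite("pics/w1.png",c["img"][:,:,::-1])
for k in("dimmer_tip",): print(optics.find_in("wrist",k))
print(proj(c,(405.1,-331.4,128)))
E
```

```text
([1.8, -1.6, 52.8], [0.001, -0.001, -0.0]) [ 403.3157519  -333.05370926  335.80533316] [ 0.71913161  0.24150363 -0.12866888  1.91546554  0.03710298  0.98569411
 -0.92842703]
[{'rect': [285.5, 207.2, 48.3, 129.0], 'p': 0.56}]
[277.62235481 246.48478747]
```

View pics/w1.png

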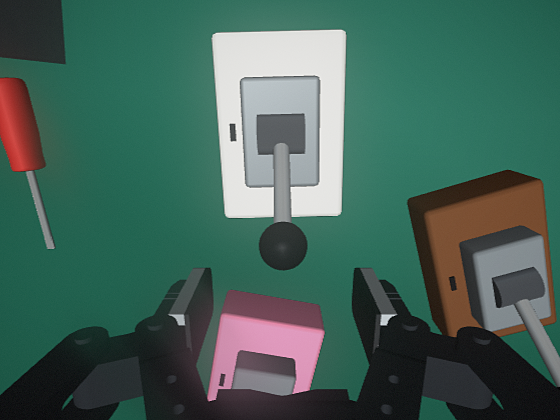

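The knob is at (283,245), between the open fingers and centred, so I can descend.

{"op": "hand_motion", "data": {"plan": [{"dx": 2, "dy": 0.5, "dz": 26}, {"dx": 2, "dy": 0.5, "dz": 52.8}, {"dx": 2, "dy": 0.5, "dz": 52.8}], "grip_n": 30}}

```text
time_s: 2.2
ee_pos: [402.7, -334.3, 280.0]
ee_rot: [0.999, 0.034, -0.003, -0.002]
ft_force: [-0.5, 0.8, 0.4]
grip_width: 0.701
finger_force: 0.0
```

{"op": "hand_motion", "data": {"plan": [{}, {}, {}, {}], "finger_gap": 0, "grip_n": 20}}

```text
time_s: 2.6
ee_pos: [404.1, -334.1, 283.9]
ee_rot: [0.999, 0.034, -0.0, -0.001]
ft_force: [-2.6, 4.5, 3.3]
grip_width: 0.285
finger_force: 19.5
```

{"op": "hand_motion", "data": {"plan": [{"dx": 8, "dz": -6}, {"dx": 16, "dz": -10.5}, {"dx": 25, "dz": -14}, {"dx": 33, "dz": -16.7}, {"dx": 42, "dz": -18.3}, {"dx": 51.5, "dz": -18.8}, {"dx": 51.5, "dz": -18.8}, {"dx": 51.5, "dz": -18.8}]}}

```text
time_s: 3.4
ee_pos: [456.9, -329.5, 302.8]
ee_rot: [0.999, 0.035, 0.001, -0.001]
ft_force: [-0.3, 5.8, 3.5]
grip_width: 0.285
finger_force: 20.9
```

```bash
python3 - <<'E'
from h import *
for n,(x,y,w,h) in (("top",(290,180,100,90)),("scene",(225,140,90,80))):
    c=optics.camera(n);print(proj(c,(456.4,-327.2,147)),proj(c,(456.4,-327.2,67)))
    cv2.imwrite(f"pics/{n}_l.png",cv2.resize(c["img"][y:y+h,x:x+w,::-1],None,fx=5,fy=5))
E
```

```text
[338.89331301 217.58553747] [335.57263973 221.33540683]
[257.99697819 174.97398755] [259.02355926 194.24386325]
```

View pics/scene_l.png

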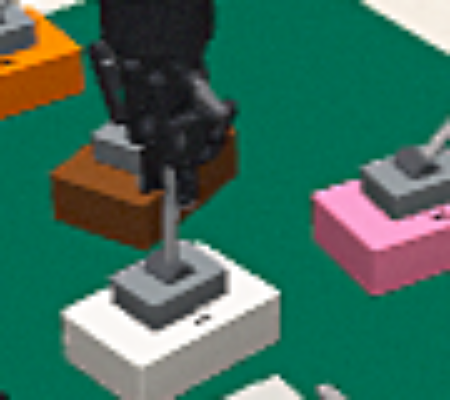

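The stem stands vertical at column 259, as predicted for upright. Next I release it and rise.

{"op": "hand_motion", "data": {"plan": [{}, {}, {}, {"dz": -30}, {"dz": -75}, {"dz": -75}], "finger_gap": 0.7}}

```text
time_s: 4.1
ee_pos: [457.5, -333.1, 383.3]
ee_rot: [0.999, 0.034, 0.005, 0.004]
ft_force: [1.1, -0.2, 0.8]
grip_width: 0.701
finger_force: 0.0
```

```bash
python3 - <<'E'
from h import *
np.set_printoptions(precision=1,suppress=True)
c=optics.camera("scene");s=c
print(optics.find_in("scene","dimmer_tip"))
cv2.imwrite("pics/s_l2.png",cv2.resize(c["img"][140:220,225:315,::-1],None,fx=5,fy=5))
print(go((508.5,-31.7,390),np.pi/2-.035),go((508.5,-31.7,390),-np.pi/2-.035),arm.observe()["joint_positions"])
E
```

```text
[{'rect': [260.1, 182.7, 5.9, 19.8], 'p': 0.54}, {'rect': [322.0, 157.9, 9.0, 8.4], 'p': 0.53}, {'rect': [232.2, 131.6, 12.4, 14.4], 'p': 0.53}, {'rect': [259.8, 194.0, 39.8, 53.4], 'p': 0.16}]
([73.0, -296.1, -12.2], [0.004, -0.0, -1.468]) ([73.0, -296.1, -12.2], [-0.0, -0.004, 1.674]) [ 0.7  0.3 -0.1  1.8  0.   1.1 -1. ]
```

View pics/s_l2.png

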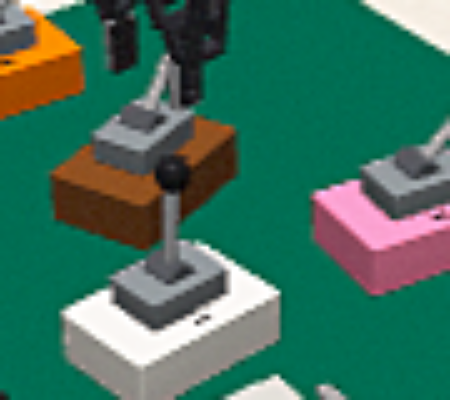

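The knob is at (259.6,174.8), against a predicted (258,175), so the lever is upright and free. Next is the handle.

{"op": "hand_motion", "data": {"plan": [{"dx": 9, "dy": -37, "dz": -2, "wz": -0.147}, {"dx": 18, "dy": -74, "dz": -4, "wz": -0.294}, {"dx": 27, "dy": -111, "dz": -6, "wz": -0.44}, {"dx": 36, "dy": -148, "dz": -8, "wz": -0.587}, {"dx": 45, "dy": -185, "dz": -10, "wz": -0.734}, {"dx": 54, "dy": -222, "dz": -12, "wz": -0.881}, {"dx": 63, "dy": -259, "dz": -12, "wz": -1.028}, {"dx": 73, "dy": -296, "dz": -12, "wz": -1.17}], "finger_gap": 0.7}}

```text
time_s: 5.0
ee_pos: [507.7, -30.0, 387.6]
ee_rot: [0.813, 0.583, -0.001, -0.0]
ft_force: [0.4, 0.3, -0.7]
grip_width: 0.7
finger_force: 0.0
```

{"op": "hand_motion", "data": {"plan": [{"wz": -0.15}, {"wz": -0.3}, {"wz": -0.3}, {"wz": -0.3}]}}

```text
time_s: 5.4
ee_pos: [507.8, -31.6, 387.8]
ee_rot: [0.72, 0.694, -0.001, -0.001]
ft_force: [-0.3, 0.3, 0.6]
grip_width: 0.7
finger_force: 0.0
```

```bash
python3 - <<'E'
from h import *
np.set_printoptions(precision=1,suppress=True)
c=optics.camera("wrist"); cv2.imwrite("pics/w2.png",c["img"][:,:,::-1])
print([proj(c,p) for p in((508.5,-31.7,139),(510.4,23.3,139),(506.6,-86.7,139))])
print(go((508.5,-31.7,294),np.pi/2-.035),arm.observe()["joint_positions"],arm.observe()["ee_pos"])
E
```

```text
[array([284.5, 223.8]), array([284.5, 136. ]), array([284.4, 299.9])]
([-0.0, 0.7, 94.0], [-0.001, 0.0, -0.0]) [ 0.4  0.2 -0.5  1.9  0.1  1.1 -0.2] [507.9 -31.6 388. ]
```

View pics/w2.png

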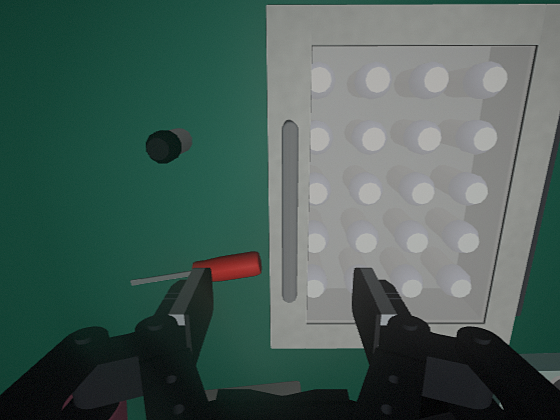

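The bar runs along column 290 (rows 120–302), about 4 mm farther in +x than estimated. I descend with that correction, then close.

{"op": "hand_motion", "data": {"plan": [{"dy": 4, "dz": 30}, {"dy": 4, "dz": 62}, {"dy": 4, "dz": 80}, {"dy": 4, "dz": 94}, {"dy": 4, "dz": 94}], "finger_gap": 0.7}}

```text
time_s: 5.95
ee_pos: [511.3, -31.6, 292.9]
ee_rot: [0.719, 0.695, -0.001, -0.001]
ft_force: [-0.3, 0.4, 0.3]
grip_width: 0.696
finger_force: 0.0
```

{"op": "hand_motion", "data": {"plan": [{}, {}, {}, {}, {}, {}], "finger_gap": 0, "grip_n": 60}}

```text
time_s: 6.55
ee_pos: [512.1, -31.2, 295.8]
ee_rot: [0.718, 0.696, -0.0, 0.0]
ft_force: [-1.5, 0.7, 4.6]
grip_width: 0.094
finger_force: 58.6
```

{"op": "hand_motion", "data": {"plan": [{"dy": 2.6, "dz": -9.3}, {"dy": 5.7, "dz": -18.4}, {"dy": 9.3, "dz": -27.4}, {"dy": 13.3, "dz": -36.2}, {"dy": 17.7, "dz": -44.8}, {"dy": 22.5, "dz": -53.1}, {"dy": 27.8, "dz": -61.2}, {"dy": 33.5, "dz": -69}]}}

```text
time_s: 7.35
ee_pos: [544.6, -32.3, 364.0]
ee_rot: [0.718, 0.696, -0.002, -0.002]
ft_force: [-7.6, -0.4, -0.7]
grip_width: 0.09
finger_force: 58.4
```

```bash
python3 - <<'E'
from h import *
o=arm.observe();print(o["ee_pos"],o["ft_force"],o["torque"],o["grip_width"])
E
```

```text
[544.61580359 -32.29549611 364.04703585] [-7.56936838 -0.43365038 -0.72250527] [ 0.0901605   1.73939999 -0.08282317] 0.08980987346043048
```

{"op": "hand_motion", "data": {"plan": [{"dy": 6.1, "dz": -7.6}, {"dy": 12.4, "dz": -14.8}, {"dy": 19.2, "dz": -21.7}, {"dy": 26.3, "dz": -28.2}, {"dy": 33.7, "dz": -34.5}, {"dy": 41.4, "dz": -40.2}, {"dy": 49, "dz": -45.5}, {"dy": 55.2, "dz": -49.2}]}}

```text
time_s: 8.15
ee_pos: [599.7, -33.9, 416.0]
ee_rot: [0.718, 0.696, -0.002, -0.001]
ft_force: [-14.2, 0.0, 12.7]
grip_width: 0.091
finger_force: 58.7
```

{"op": "hand_motion", "data": {"plan": [{}, {}, {}, {}, {}]}}

```text
time_s: 8.65
ee_pos: [599.7, -33.9, 416.3]
ee_rot: [0.718, 0.696, -0.002, -0.001]
ft_force: [-13.4, -0.5, 12.0]
grip_width: 0.085
finger_force: 59.1
```

```bash
python3 - <<'E'
from h import *
np.set_printoptions(precision=2,suppress=True)
o=arm.observe();print(o["ee_pos"],o["ft_force"],o["torque"],o["joint_velocities"])
c=optics.camera("scene");cv2.imwrite("pics/s3.png",cv2.resize(c["img"][100:360,180:400,::-1],None,fx=2.3,fy=2.3))
print([(proj(c,p)-[180,100])*2.3 for p in((600.7,-34,257),(456.4,-327.2,147))])
E
```

```text
[599.73 -33.93 416.32] [-13.38  -0.5   11.97] [0.02 2.78 0.  ] [ 0. -0. -0.  0. -0. -0.  0.]
[array([215.64, 240.56]), array([179.39, 172.44])]
```

View pics/s3.png

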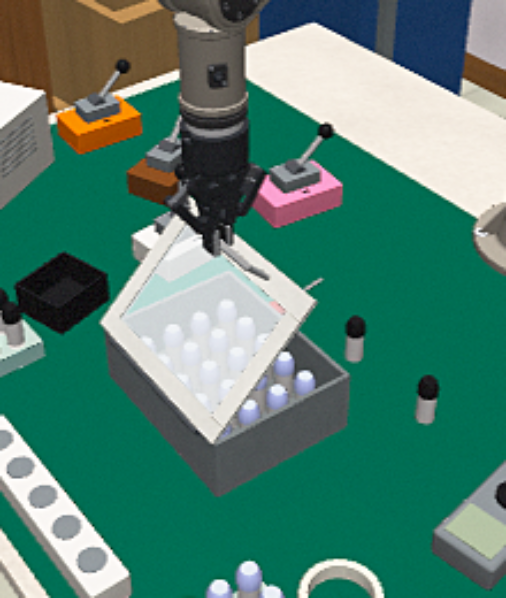

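The cover is held open at about 45° by the bar, which is in the fingers at about (215,240). The loose things look undisturbed, so I'm handing in.

```bash
python3 -c "
from cell import arm
print(arm.hand_in())"
```

```text
the job is handed in; nothing more can be done
None
```

The job is handed in at about 9 s, result not reported: the lever was set upright first (confirmed in the picture after release; mostly hidden in the last one), and the gripper holds the cover at about 45°, judged from the tool's travel and the last picture, where the loose things in view look undisturbed.

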